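Clear the slant-cut channel offcuts into the scrap bin

TASK

The white channel has just been trimmed to length. Pick the two offcuts with a slanted end off the bench and put both into the deep, empty, undivided scrap bin (not into the shallow divided parts tray), so that they lie inside it below the rim. The white piece cut square at both ends is a good part: leave it where it is.

Things in the scene. Friction and masses are not known exactly. Their poses are not given: they have to be found in the camera images.
- offcut_a: Longer offcut of white U-channel, open side up: 48 mm wide, 34 high, 4 thick, about 50 g. One end square, the other slanted: a trapezoid from above, side walls 76 and 36 mm long. Origin: underside, mid-width, midway along the short wall; grip there across y. x along the channel, z up. Square end at x = -18 mm; short wall (+y) ends at x = 18, long wall (-y) at 58.
- offcut_b: Shorter offcut of white U-channel, open side up: 48 mm wide, 34 high, 4 thick, about 45 g. One end square, the other slanted: a trapezoid from above, side walls 68 and 36 mm long. Origin: underside, mid-width, midway along the short wall; grip there across y. x along the channel, z up. Square end at x = -18 mm; short wall (-y) ends at x = 18, long wall (+y) at 50.
- square_piece: Good part, not debris: a 68 mm length of the same white U-channel (48 mm wide, 34 mm high), cut square at both ends, a plain rectangle from above. Loose, to be left alone. Origin at the centre of the underside, x along the channel, z up.
- scrap_bin: Deep red open box, empty, undivided, fixed to the bench on the left or right. Outside 220 (x) by 170 (y) by 80 mm high; walls and floor 5 mm; a rim lip reaches 5 mm further out. Origin at the centre of its underside, x along the longer side, z up. The shallow red tray on the other side (45 mm high, six compartments full of end caps) is not it.
Mind the look-alikes: they are no part of the job. What is shaped like the offcut_b but turquoise is not meant. What is shaped like the offcut_a but purple is not meant.

How it is judged:
By the outcome, as a careful person would: the job done as asked, in the order asked, and still so for the second after the job is handed in, with the robot touching nothing.
It also fails if it takes over 54 s, if anything falls off the work surface, if the arm or the gripper's body presses on something with over 40 N, if the wrist force passes 120 N, or if a joint passes its speed limit or range.

ROBOT

A 6-joint arm with a two-finger parallel gripper is mounted at the origin on the work surface. World frame = base frame: x ahead of the robot, y to its left, z up, the work surface at z = 0. Lengths are in m, angles in degrees, forces in N, time in s.
With the tool pointing down it reaches from about 0.35 to 0.95 m from the base axis. Payload 17.4 kg.
Tool frame: the origin (TCP) lies at the very end of the fingers, on their centre line; the grasp point (between the pads) lies 19 mm behind it; z points along the fingers, y is the direction in which the jaws open and shut (so a half turn about z gives the same grasp; the last joint's range is limited). The gripper opens to 93 mm and grips with 3 to 60 N. Pads are 15 mm wide; open, the fingers measure 128 mm over their backs; the gripper's body (75 mm by 188 mm) begins 65 mm behind the grasp point.
Start: joints at [-2.166, 6.646, 82.598, -0, 90.757, -2.166], TCP at [0.675, -0, 0.219] pointing down, gripper open.
Joint ranges: [-162.19, 162.19], [-47.58, 125.68], [4.15, 143.07], [-65.23, 245.23], [0.69, 171.88], [-170.13, 170.13]. Speed limits (degrees/s): [108.29, 108.29, 127.2, 180, 180, 180].

INTERFACE

Orientations are given as a 3x3 rotation matrix whose columns are the frame's x, y, z axes.
In Python, from rig import bot gives the robot as it stands.
- The arm moves only by the shell command python3 -m crank 'ROWS'. ROWS is JSON, a list of rows, each an object of numbers: "hand": the closure, from -1 (fully open) to 1 (shut); "dx", "dy", "dz": the shift along the tool's x, y, z in m; "rx", "ry", "rz": the turn, a rotation vector about the tool's x, y, z in rad. A call has 1 to 12 rows; each row shifts and turns the pose as measured when the row begins, along the tool's axes as they then stand; what a row does not reach is not made up. A row lasts 1/8 s, in which the tool goes at most 62.5 mm and 10.7 degrees, less where a joint would pass 70% of its speed; a pose out of reach is approached as far as the arm can. A call with a gripper value outside its range is refused whole. The fingers move at their own pace and stop on an object; the grip force is fixed at half the most. Time passes only in rows, so rows that do not move let the fingers close. It gives the time, the measured TCP pose, the force and the opening at its end, in the units of the state.
- bot.sense(): the state, without advancing time (a new reading comes with each control period).
- bot.snapshot(name): name is "scene" or "side" or "wrist"; returns a dict with "color" (400x640x3 uint8, red, green, blue), "camera_matrix" (3x3 intrinsics, pixels), "pose" (4x4, takes a point from camera to world coordinates). Camera axes: x right, y up, looking along -z (the intrinsics and any distortion apply to the point x, -y, -z); pixel columns grow to the right and rows downward; lengths in m; the calibration is good to about 2 mm. A picture is of the moment at which its call begins. There is no depth.
- bot.finish_job(): hands the job in, once; it reports no verdict.
The state is a dict: "time": time; "joints": joint angles; "joint_vel": joint speeds; "joint_efforts": joint torques, N m; "position": TCP position; "ee_rot": TCP orientation; "ft_force": force on the tool from outside, world axes, zero at the start; "wrist_torque": the same for the moment, N m; "gripper_width": opening from 0.0 (shut) to 1.0 (fully open).
Only numpy, scipy, OpenCV 4.12 (cv2) and the standard library are available. Lean on these libraries where they do the work, as an engineer would, in place of code of your own. Each camera call takes 0.05 s, during which the arm holds its last target.

## Working session

There is one attempt and no reset: what is moved stays moved. The work goes in short steps, Python scripts to look and compute and a shell command to move; the robot and the scene stay as the last step left them, time stands still between calls to the robot, and variables do not carry over. Pictures are saved under pics/ and viewed, and the job is handed in when it is done.

```bash
ls; mkdir -p pics; python3 - <<'E'
from rig import bot
import cv2
for n in ["scene","side","wrist"]:
    s=bot.snapshot(n); cv2.imwrite(f"pics/{n}0.png",s["color"][:,:,::-1])
    print(n,s["camera_matrix"].tolist(),s["pose"].round(4).tolist(),[k for k in s])
s=bot.sense();print(s)
E
```

```text
pics
scene [[378.54006792618856, 0.0, 316.41684229044597], [0.0, 378.54006792618856, 195.5292929852196], [0.0, 0.0, 1.0]] [[-0.6077, -0.6779, 0.4137, 0.9614], [0.7942, -0.5157, 0.3214, 0.3391], [-0.0046, 0.5239, 0.8518, 0.9414], [0.0, 0.0, 0.0, 1.0]] ['color', 'camera_matrix', 'pose']
side [[470.4593210115782, 0.0, 318.0304853480289], [0.0, 470.4593210115782, 196.29085226892346], [0.0, 0.0, 1.0]] [[-0.979, 0.1235, -0.1624, 0.3404], [-0.2036, -0.5436, 0.8143, 0.8906], [0.0123, 0.8302, 0.5573, 0.6562], [0.0, 0.0, 0.0, 1.0]] ['color', 'camera_matrix', 'pose']
wrist [[328.87226666402955, 0.0, 316.84382344706717], [0.0, 328.87226666402955, 194.08640486874054], [0.0, 0.0, 1.0]] [[1.0, -0.0005, 0.0003, 0.6744], [0.0004, 0.9568, 0.2907, 0.0823], [-0.0004, -0.2907, 0.9568, 0.3836], [0.0, 0.0, 0.0, 1.0]] ['color', 'camera_matrix', 'pose']
{'time': 0.15, 'joints': array([-2.16713927e+00,  6.66832062e+00,  8.26263482e+01, -1.89926092e-03,
        9.07569940e+01, -2.16513841e+00]), 'joint_vel': array([-0.05973126, -0.10041274, -0.16207338,  0.03919945, -0.04177344,
        0.05259652]), 'joint_efforts': array([ 1.36530605e-03, -7.21765566e+01, -6.22949553e+01,  7.80155347e-02,
        2.25470052e-02,  2.06686866e-05]), 'position': array([ 6.74845068e-01, -2.91047043e-05,  2.18075341e-01]), 'ee_rot': array([[ 3.53449440e-05,  9.99999592e-01, -9.02295216e-04],
       [ 9.99999999e-01, -3.53440784e-05,  9.75254992e-07],
       [ 9.43363801e-07, -9.02295250e-04, -9.99999593e-01]]), 'ft_force': array([ 0.4238961 , -0.08748905,  0.70280143]), 'wrist_torque': array([ 0.0653481 , -0.02733818,  0.04488871]), 'gripper_width': 1.0011012201172922}
```

View pics/scene0.png

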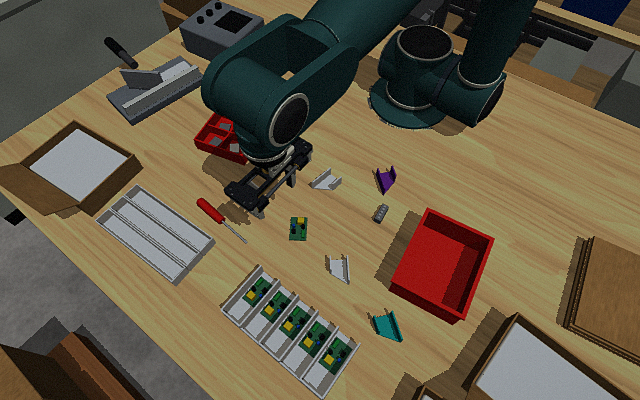

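View pics/side0.png

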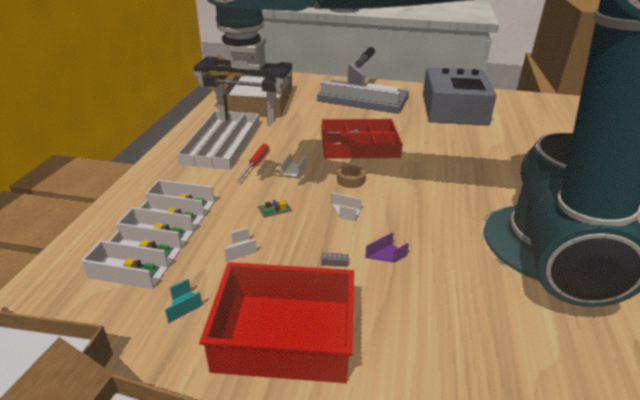

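View pics/wrist0.png

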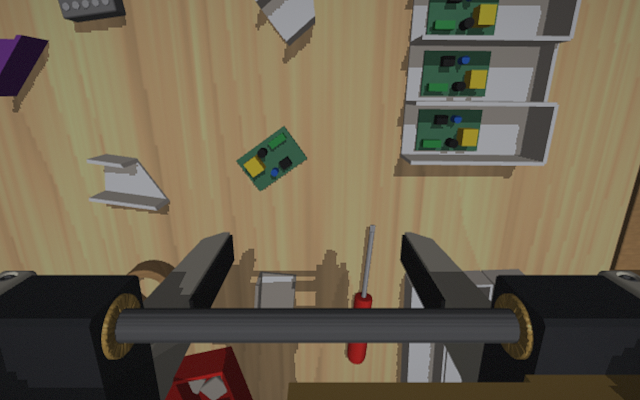

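The scene view shows the red bin at (440,262) and the tray at (220,138). There are white pieces at scene (325,180) and (340,267), and a third under the gripper at side (292,167). The turquoise look-alike is at scene (387,325) and the purple one at (386,180). Next I'll take close crops.

```bash
python3 - <<'E'
import cv2,numpy as np
a=cv2.imread("pics/side0.png");b=cv2.imread("pics/wrist0.png");c=cv2.imread("pics/scene0.png")
r=lambda i,x,y,w,h:cv2.resize(i[y:y+h,x:x+w],(400,300),interpolation=cv2.INTER_CUBIC)
cv2.imwrite("pics/crop0.png",np.vstack([np.hstack([r(a,200,140,200,150),r(b,60,120,140,105)]),np.hstack([r(b,230,0,120,90),r(c,290,150,120,150)])]))
E
```

```text
(no output)
```

View pics/crop0.png

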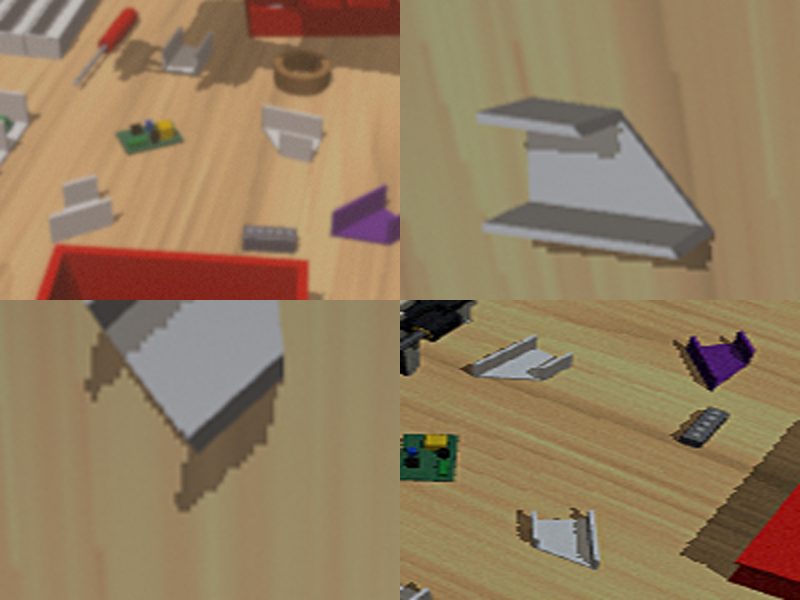

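```bash
cat > h.py <<'E'
from rig import bot
import cv2,numpy as np
def ray(s,uv,z):
    K=s["camera_matrix"];P=s["pose"]
    d=np.linalg.inv(K)@np.array([uv[0],uv[1],1.]);d=P[:3,:3]@np.array([d[0],-d[1],-d[2]])
    o=P[:3,3];return (o+d*(z-o[2])/d[2])
def pix(s,p):
    P=s["pose"];c=P[:3,:3].T@(np.array(p)-P[:3,3]);q=s["camera_matrix"]@np.array([c[0],-c[1],-c[2]]);return q[:2]/q[2]
E
python3 - <<'E'
from h import *
s=bot.snapshot("wrist")
for uv in [(90.5,200.5),(155.2,211),(87.3,162.7),(123.7,167.3)]: print(ray(s,uv,.034).round(4))
s=bot.snapshot("scene")
for uv in [(340,267)]: print("b",ray(s,uv,.0).round(4))
for uv in [(428,208),(494,237),(391,281),(459,322)]: print("bin",ray(s,uv,.08).round(4))
s=bot.snapshot("side")
for uv in [(228,265),(355,268),(348,380),(210,369)]: print("binside",ray(s,uv,.08).round(4))
print("sq",ray(s,(290,168),.01).round(4), "b",ray(s,(240,245),.01))
E
```

```text
[ 0.4213 -0.0315  0.034 ]
[ 0.4918 -0.044   0.034 ]
[0.4264 0.0114 0.034 ]
[0.4648 0.0063 0.034 ]
b [0.6411 0.1662 0.    ]
bin [0.3968 0.2694 0.08  ]
bin [0.3711 0.4408 0.08  ]
bin [0.6239 0.296  0.08  ]
bin [0.6129 0.4647 0.08  ]
binside [0.6211 0.3017 0.08  ]
binside [0.3966 0.26   0.08  ]
binside [0.3743 0.4883 0.08  ]
binside [0.5682 0.5122 0.08  ]
sq [ 0.6305 -0.1711  0.01  ] b [0.65282992 0.1653622  0.01      ]
```

The wrist view confirms the identities: (127,182) has its long wall on the right when facing the slant, so it is offcut_a. The piece at (290,18) should be b. The third, at side (290,168), looks square. I'll move to a better view.

```bash
python3 -m crank '[{"hand":-1,"dx":0.02,"dy":-0.05,"dz":-0.03},{"hand":-1,"dx":0.02,"dy":-0.05,"dz":-0.02},{"hand":-1,"dy":-0.02},{"hand":-1}]'
python3 - <<'E'
from h import *
s=bot.snapshot("wrist");cv2.imwrite("pics/w1.png",s["color"][:,:,::-1])
print(bot.sense()["position"])
E
```

```text
[ 6.74974434e-01 -1.61027035e-05  2.18479954e-01]invalid input at $[0]: expected keys hand, dx, dy, dz, rx, ry, rz
```

View pics/w1.png

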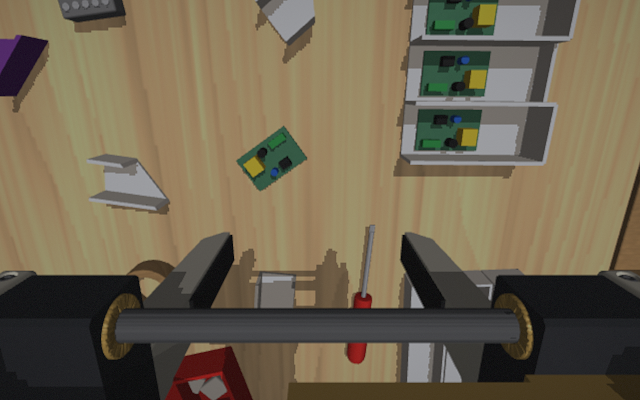

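All seven keys are required in each row.

```bash
python3 -m crank '[{"hand":-1,"dx":0.03,"dy":-0.05,"dz":-0.03,"rx":0,"ry":0,"rz":0},{"hand":-1,"dx":0.02,"dy":-0.05,"dz":-0.02,"rx":0,"ry":0,"rz":0},{"hand":-1,"dx":0,"dy":-0.02,"dz":0,"rx":0,"ry":0,"rz":0},{"hand":-1,"dx":0,"dy":0,"dz":0,"rx":0,"ry":0,"rz":0}]'
python3 - <<'E'
from h import *
s=bot.snapshot("wrist");cv2.imwrite("pics/w2.png",s["color"][:,:,::-1])
print(bot.sense()["position"])
E
```

```text
time: 0.85
position: [0.5543, 0.0499, 0.2674]
ee_rot: [[0.0, 1.0, -0.002], [1.0, -0.0, 0.0], [0.0, -0.002, -1.0]]
ft_force: [-0.4, 0.1, -0.4]
gripper_width: 1.002
[0.55488732 0.04976931 0.26735501]
```

View pics/w2.png

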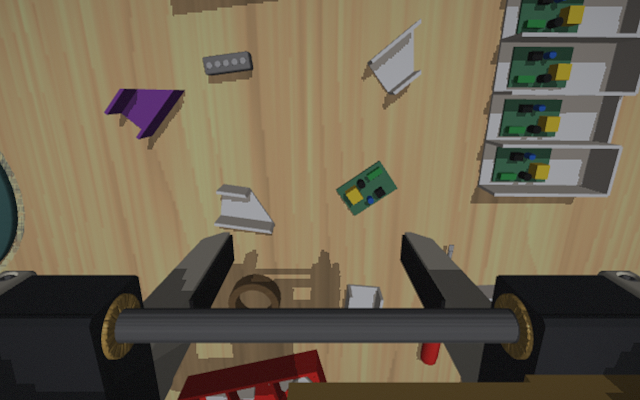

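The wrist view now shows offcut_a at (245,208), offcut_b at (397,60), the purple look-alike at (145,110), and the square piece at (363,296), which looks rectangular.

```bash
python3 - <<'E'
from h import *
b=cv2.imread("pics/w2.png")
r=lambda i,x,y,w,h:cv2.resize(i[y:y+h,x:x+w],(400,400),interpolation=cv2.INTER_CUBIC)
cv2.imwrite("pics/c2.png",np.hstack([r(b,205,170,80,80),r(b,355,15,80,80)]))
E
```

```text
(no output)
```

View pics/c2.png

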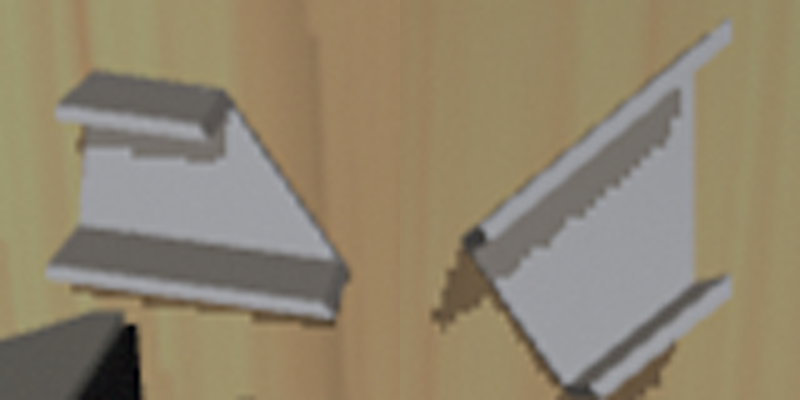

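```bash
python3 - <<'E'
from h import *
s=bot.snapshot("wrist")
A=dict(sqS0=(95,70,0),tipS0=(228,93,0),sqS=(58,105,.034),tipS=(210,130,.034),sqL=(50,278,.034),tipL=(335,320,.034),tipL0=(347,270,0))
B=dict(sqL=(478,232,.034),tipL=(725,20,.034),sqS=(605,397,.034),tipS=(732,292,.034),sqS0=(568,388,0),sqL0=(475,250,0))
for n,D,o in(("a",A,(205,170)),("b",B,(355-80,15))):
  Q={k:ray(s,(o[0]+v[0]/5,o[1]+v[1]/5),v[2])[:2] for k,v in D.items()}
  for k in Q: print(n,k,Q[k].round(4))
  d=Q["tipL"]-Q["sqL"];e=Q["tipS"]-Q["sqS"]
  print("len",np.linalg.norm(d),np.linalg.norm(e),"ang",np.degrees(np.arctan2(d[1],d[0])),np.degrees(np.arctan2(e[1],e[0])), "w",np.linalg.norm(Q["sqL"]-Q["sqS"]))
  u=d/np.linalg.norm(d); print("origin",(Q["sqL"]+Q["sqS"])/2+u*.018)
E
```

```text
a sqS0 [0.4275 0.015 ]
a tipS0 [0.4634 0.0085]
a sqS [0.4273 0.015 ]
a tipS [0.4654 0.0084]
a sqL [ 0.4211 -0.0321]
a tipL [ 0.4951 -0.044 ]
a tipL0 [ 0.494  -0.0436]
len 0.07495014785088 0.038620075343903514 ang -9.11257359668809 -9.852586010996074 w 0.047517808142956836
origin [ 0.44196279 -0.01138145]
b sqL [0.6148 0.1676]
b tipL [0.6667 0.2106]
b sqS [0.646  0.1319]
b tipS [0.6733 0.1548]
b sqS0 [0.6443 0.1341]
b sqL0 [0.6194 0.1665]
len 0.06739669524756056 0.03568499644002152 ang 39.70910137517616 39.949972951080845 w 0.04736344570652929
origin [0.64425715 0.16125168]
```

```bash
python3 - <<'E'
from h import *
s=bot.snapshot("wrist"); print("ring",ray(s,(232,292),.02).round(3),ray(s,(280,300),.02).round(3),ray(s,(255,275),.0).round(3))
s=bot.snapshot("side"); print("ring",ray(s,(337,180),.02).round(3),ray(s,(365,178),.02).round(3)); print("purple",ray(s,(385,258),0).round(3))
s=bot.snapshot("scene")
im=s["color"];cv2.imwrite("pics/s2.png",im[:,:,::-1])
c=im[195:335,375:505,::-1];cv2.imwrite("pics/bin.png",cv2.resize(c,(520,560),interpolation=cv2.INTER_CUBIC))
E
```

```text
ring [ 0.432 -0.141  0.02 ] [ 0.501 -0.154  0.02 ] [ 0.462 -0.125  0.   ]
ring [ 0.494 -0.123  0.02 ] [ 0.425 -0.149  0.02 ]
purple [0.347 0.128 0.   ]
```

View pics/bin.png

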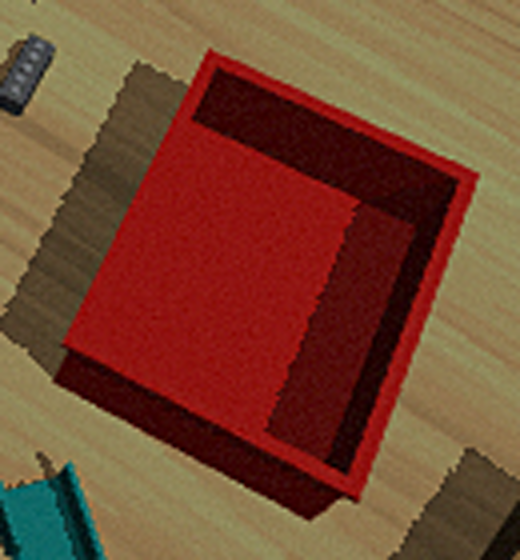

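The bin crop shows an empty, undivided box. Its rim corners are at crop (210,50), (478,173), (358,500) and (63,345).

```bash
python3 - <<'E'
from h import *
s=bot.snapshot("scene")
C=np.array([ray(s,(375+u/4,195+v/4),.08)[:2] for u,v in [(210,50),(478,173),(358,500),(63,345)]])
print(C.round(4),C.mean(0)); 
for i in range(4):
    d=C[(i+1)%4]-C[i];print(np.linalg.norm(d),np.degrees(np.arctan2(d[1],d[0])))
E
```

```text
[[0.3962 0.2677]
 [0.3735 0.4432]
 [0.6016 0.4724]
 [0.6248 0.2959]] [0.49903461 0.36978147]
0.1769983179718433 97.35929102523555
0.22988469507731543 7.302364618758179
0.17808795108864006 -82.49805672864363
0.23033174387116512 -172.9684391912
```

```bash
python3 -m crank '[{"hand":-0.5,"dx":-0.031,"dy":-0.05,"dz":0,"rx":0,"ry":0,"rz":0},{"hand":-0.5,"dx":-0.03,"dy":-0.05,"dz":0,"rx":0,"ry":0,"rz":0},{"hand":-0.5,"dx":0,"dy":-0.013,"dz":0,"rx":0,"ry":0,"rz":0},{"hand":-0.5,"dx":0,"dy":0,"dz":0.018,"rx":0,"ry":0,"rz":-0.176},{"hand":-0.5,"dx":0,"dy":0,"dz":0.018,"rx":0,"ry":0,"rz":-0.176},{"hand":-0.5,"dx":0,"dy":0,"dz":0.018,"rx":0,"ry":0,"rz":-0.176},{"hand":-0.5,"dx":0,"dy":0,"dz":0.018,"rx":0,"ry":0,"rz":-0.176},{"hand":-0.5,"dx":0,"dy":0,"dz":0.018,"rx":0,"ry":0,"rz":-0.176},{"hand":-0.5,"dx":0,"dy":0,"dz":0.018,"rx":0,"ry":0,"rz":-0.176},{"hand":-0.5,"dx":0,"dy":0,"dz":0.018,"rx":0,"ry":0,"rz":-0.176},{"hand":-0.5,"dx":0,"dy":0,"dz":0.018,"rx":0,"ry":0,"rz":-0.176},{"hand":-0.5,"dx":0,"dy":0,"dz":0,"rx":0,"ry":0,"rz":0}]'
cat > rel.py <<'E'
import sys
from h import *
# target x y z, jaw angle deg -> shift in tool axes, remaining rz
x,y,z,j=map(float,sys.argv[1:5]);s=bot.sense();R=s["ee_rot"]
print("shift tool",(R.T@(np.array([x,y,z])-s["position"])).round(4))
a=np.degrees(np.arctan2(R[1,1],R[0,1]));d=(j-a+90)%180-90
print("jaw",a.round(2),"rz",np.radians(-d).round(4),"t",s["time"],"j6",s["joints"][5].round(1))
E
python3 rel.py .442 -.0114 .007 80.7
```

```text
time: 2.65
position: [0.4441, -0.0113, 0.1145]
ee_rot: [[-0.993, 0.121, -0.012], [0.121, 0.993, 0.002], [0.013, 0.0, -1.0]]
ft_force: [-0.3, 0.3, 0.2]
gripper_width: 0.748
shift tool [ 0.0007 -0.0003  0.1075]
jaw 83.07 rz 0.0413 t 2.65 j6 -87.8
```

```bash
python3 -m crank '[{"hand":-0.5,"dx":0.001,"dy":0,"dz":0.03,"rx":0,"ry":-0.012,"rz":0.041},{"hand":-0.5,"dx":0,"dy":0,"dz":0.03,"rx":0,"ry":0,"rz":0},{"hand":-0.5,"dx":0,"dy":0,"dz":0,"rx":0,"ry":0,"rz":0}]'
python3 rel.py .442 -.0114 .007 80.7
python3 - <<'E'
from h import *
a=bot.snapshot("side")["color"][100:280,240:480,::-1];b=bot.snapshot("wrist")["color"][:,:,::-1]
cv2.imwrite("pics/g1.png",np.hstack([cv2.resize(a,(400,300)),cv2.resize(b,(400,300))]))
E
```

```text
time: 3.02
position: [0.4449, -0.0108, 0.0557]
ee_rot: [[-0.984, 0.176, 0.002], [0.176, 0.984, 0.0], [-0.002, 0.0, -1.0]]
ft_force: [-0.1, 0.6, 0.6]
gripper_width: 0.746
shift tool [ 0.0028 -0.0011  0.0487]
jaw 79.85 rz -0.0148 t 3.025 j6 -84.5
```

View pics/g1.png

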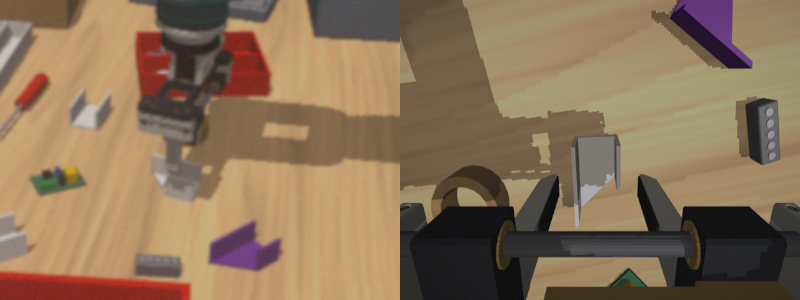

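The wrist view shows offcut_a centred between the fingers at (597,175), so I'll descend and close.

```bash
python3 -m crank '[{"hand":-0.5,"dx":0.003,"dy":-0.001,"dz":0.025,"rx":0,"ry":0,"rz":-0.015},{"hand":-0.5,"dx":0,"dy":0,"dz":0.022,"rx":0,"ry":0,"rz":0},{"hand":1,"dx":0,"dy":0,"dz":0,"rx":0,"ry":0,"rz":0},{"hand":1,"dx":0,"dy":0,"dz":0,"rx":0,"ry":0,"rz":0},{"hand":1,"dx":0,"dy":0,"dz":0,"rx":0,"ry":0,"rz":0},{"hand":1,"dx":0,"dy":0,"dz":0,"rx":0,"ry":0,"rz":0}]'; python3 rel.py .442 -.0114 .007 80.7
```

```text
time: 3.88
position: [0.4482, -0.0117, 0.0194]
ee_rot: [[-0.986, 0.165, 0.016], [0.165, 0.986, -0.001], [-0.016, 0.002, -1.0]]
ft_force: [-0.5, -0.2, -1.2]
gripper_width: 0.512
shift tool [ 0.0064 -0.0008  0.0123]
jaw 80.53 rz -0.003 t 3.875 j6 -85.3
```

The fingers closed on 47.6 mm, but the TCP is 12 mm too high because of lag. I'll reopen, lower and re-grip.

```bash
python3 -m crank '[{"hand":-0.5,"dx":0,"dy":0,"dz":0,"rx":0,"ry":0.016,"rz":0},{"hand":-0.5,"dx":0,"dy":0,"dz":0,"rx":0,"ry":0,"rz":0},{"hand":-0.5,"dx":0.006,"dy":0,"dz":0.007,"rx":0,"ry":0,"rz":0},{"hand":-0.5,"dx":0.002,"dy":0,"dz":0.005,"rx":0,"ry":0,"rz":0}]'; python3 rel.py .442 -.0114 .007 80.7
```

```text
time: 4.38
position: [0.4402, -0.0103, 0.0074]
ee_rot: [[-0.986, 0.165, -0.0], [0.165, 0.986, 0.002], [0.0, 0.002, -1.0]]
ft_force: [-0.3, 0.2, -0.3]
gripper_width: 0.751
shift tool [-0.002  -0.0008  0.0004]
jaw 80.52 rz -0.0032 t 4.375 j6 -85.3
```

```bash
python3 -m crank '[{"hand":1,"dx":0,"dy":0,"dz":0,"rx":0,"ry":0,"rz":0},{"hand":1,"dx":0,"dy":0,"dz":0,"rx":0,"ry":0,"rz":0},{"hand":1,"dx":0,"dy":0,"dz":0,"rx":0,"ry":0,"rz":0},{"hand":1,"dx":0,"dy":0,"dz":0,"rx":0,"ry":0,"rz":0},{"hand":1,"dx":0,"dy":0,"dz":-0.03,"rx":0,"ry":0,"rz":0},{"hand":1,"dx":0,"dy":0,"dz":-0.04,"rx":0,"ry":0,"rz":0},{"hand":1,"dx":0,"dy":0,"dz":-0.04,"rx":0,"ry":0,"rz":0},{"hand":1,"dx":0,"dy":0,"dz":-0.04,"rx":0,"ry":0,"rz":0},{"hand":1,"dx":0,"dy":0,"dz":0,"rx":0,"ry":0,"rz":0}]'
python3 - <<'E'
from h import *
c,t=np.array([.499,.370]),np.radians(7.3);u=np.array([np.cos(t),np.sin(t)])
print("A",c-u*.065,"B",c+u*.043)
a=bot.snapshot("side")["color"][:,:,::-1];b=bot.snapshot("wrist")["color"][:,:,::-1]
cv2.imwrite("pics/g2.png",np.hstack([cv2.resize(a,(400,300)),cv2.resize(b,(400,300))]))
E
python3 rel.py .4345 .3617 .17 97.3
```

```text
time: 5.5
position: [0.4394, -0.0105, 0.1612]
ee_rot: [[-0.986, 0.165, -0.002], [0.165, 0.986, 0.002], [0.002, 0.001, -1.0]]
ft_force: [-0.7, -0.2, -1.3]
gripper_width: 0.514
A [0.43452686 0.3617408 ] B [0.54165146 0.37546378]
shift tool [ 0.0651  0.3664 -0.0113]
jaw 80.52 rz -0.293 t 5.6 j6 -85.3
```

View pics/g2.png

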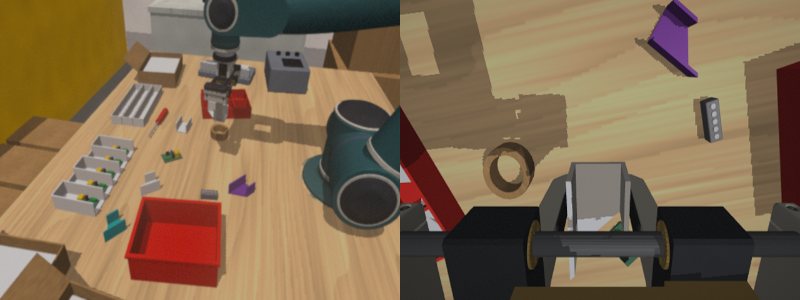

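Offcut_a is held and the grip width is steady. Next I'll carry it to the bin.

```bash
python3 -m crank '[{"hand":1,"dx":0.006,"dy":0.025,"dz":-0.005,"rx":0,"ry":0,"rz":0},{"hand":1,"dx":0.008,"dy":0.045,"dz":-0.005,"rx":0,"ry":0,"rz":0},{"hand":1,"dx":0.008,"dy":0.045,"dz":0,"rx":0,"ry":0,"rz":0},{"hand":1,"dx":0.008,"dy":0.045,"dz":0,"rx":0,"ry":0,"rz":0},{"hand":1,"dx":0.008,"dy":0.045,"dz":0,"rx":0,"ry":0,"rz":0},{"hand":1,"dx":0.008,"dy":0.045,"dz":0,"rx":0,"ry":0,"rz":0},{"hand":1,"dx":0.008,"dy":0.045,"dz":0,"rx":0,"ry":0,"rz":0},{"hand":1,"dx":0.008,"dy":0.045,"dz":0,"rx":0,"ry":0,"rz":0},{"hand":1,"dx":0.004,"dy":0.025,"dz":0,"rx":0,"ry":0,"rz":0},{"hand":1,"dx":0,"dy":0,"dz":0,"rx":0,"ry":0,"rz":-0.15},{"hand":1,"dx":0,"dy":0,"dz":0,"rx":0,"ry":0,"rz":-0.14},{"hand":1,"dx":0,"dy":0,"dz":0,"rx":0,"ry":0,"rz":0}]'
python3 rel.py .4345 .3617 .022 97.3
```

```text
time: 7.1
position: [0.4265, 0.3703, 0.1457]
ee_rot: [[-0.991, -0.13, -0.031], [-0.13, 0.992, -0.011], [0.032, -0.006, -0.999]]
ft_force: [-0.0, -1.4, -0.1]
gripper_width: 0.516
shift tool [-0.0108 -0.0088  0.1235]
jaw 97.46 rz 0.0028 t 7.1 j6 -59.5
```

```bash
python3 -m crank '[{"hand":1,"dx":-0.008,"dy":-0.009,"dz":0,"rx":-0.011,"ry":-0.031,"rz":0},{"hand":1,"dx":0,"dy":0,"dz":0.03,"rx":0,"ry":0,"rz":0},{"hand":1,"dx":0,"dy":0,"dz":0.035,"rx":0,"ry":0,"rz":0},{"hand":1,"dx":0,"dy":0,"dz":0.02,"rx":0,"ry":0,"rz":0},{"hand":1,"dx":0,"dy":0,"dz":0,"rx":0,"ry":0,"rz":0}]'
python3 rel.py .4345 .3617 .018 97.3
python3 - <<'E'
from h import *
a=bot.snapshot("side")["color"][:,:,::-1];b=bot.snapshot("wrist")["color"][:,:,::-1]
cv2.imwrite("pics/g3.png",np.hstack([cv2.resize(a,(400,300)),cv2.resize(b,(400,300))]))
E
```

```text
time: 7.72
position: [0.4375, 0.3594, 0.0565]
ee_rot: [[-0.993, -0.115, 0.004], [-0.115, 0.993, 0.006], [-0.005, 0.006, -1.0]]
ft_force: [0.1, 0.4, -0.4]
gripper_width: 0.511
shift tool [0.0029 0.0024 0.0385]
jaw 96.59 rz -0.0123 t 7.725 j6 -59.9
```

View pics/g3.png

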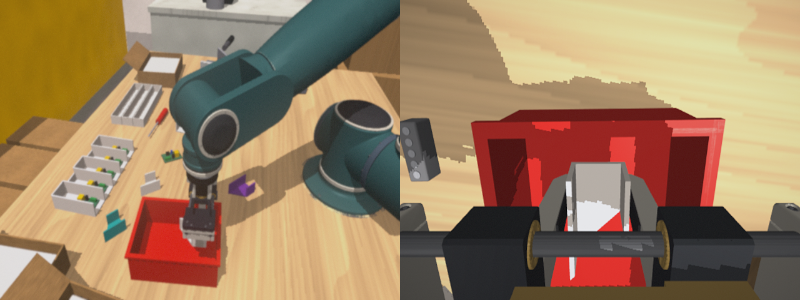

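Offcut_a hangs centred inside the bin at wrist (597,200), so I'll lower, release and retreat.

```bash
python3 -m crank '[{"hand":1,"dx":0.002,"dy":0.002,"dz":0.018,"rx":0,"ry":0,"rz":0},{"hand":1,"dx":0,"dy":0,"dz":0.015,"rx":0,"ry":0,"rz":0},{"hand":1,"dx":0,"dy":0,"dz":0.005,"rx":0,"ry":0,"rz":0},{"hand":1,"dx":0,"dy":0,"dz":0,"rx":0,"ry":0,"rz":0}]';python3 rel.py .4345 .3617 .018 97.3
```

```text
time: 8.32
position: [0.4367, 0.3627, 0.0194]
ee_rot: [[-0.993, -0.115, 0.008], [-0.115, 0.993, 0.009], [-0.009, 0.008, -1.0]]
ft_force: [0.2, -0.1, -0.6]
gripper_width: 0.513
shift tool [ 0.0023 -0.0007  0.0014]
jaw 96.59 rz -0.0124 t 8.325 j6 -59.6
```

```bash
python3 -m crank '[{"hand":-0.4,"dx":0,"dy":0,"dz":0.002,"rx":0,"ry":0,"rz":0},{"hand":-0.4,"dx":0,"dy":0,"dz":0,"rx":0,"ry":0,"rz":0},{"hand":-0.4,"dx":0,"dy":0,"dz":0,"rx":0,"ry":0,"rz":0},{"hand":-0.4,"dx":0,"dy":0,"dz":-0.04,"rx":0,"ry":0,"rz":0},{"hand":-0.4,"dx":0,"dy":0,"dz":-0.05,"rx":0,"ry":0,"rz":0},{"hand":-0.4,"dx":0,"dy":0,"dz":-0.05,"rx":0,"ry":0,"rz":0},{"hand":-0.4,"dx":0,"dy":0,"dz":-0.03,"rx":0,"ry":0,"rz":0},{"hand":-0.4,"dx":0,"dy":0,"dz":0,"rx":0,"ry":0,"rz":0}]';python3 rel.py .6445 .161 .10 129.8
python3 - <<'E'
from h import *
a=bot.snapshot("side")["color"][:,:,::-1];b=bot.snapshot("wrist")["color"][:,:,::-1]
cv2.imwrite("pics/g4.png",np.hstack([cv2.resize(a,(400,300)),cv2.resize(b,(400,300))]))
E
```

```text
time: 9.32
position: [0.4353, 0.3611, 0.1943]
ee_rot: [[-0.993, -0.115, 0.01], [-0.115, 0.993, 0.01], [-0.011, 0.009, -1.0]]
ft_force: [-0.5, 0.5, -0.1]
gripper_width: 0.698
shift tool [-0.1838 -0.2236  0.0943]
jaw 96.58 rz -0.5798 t 9.325 j6 -59.6
```

View pics/g4.png

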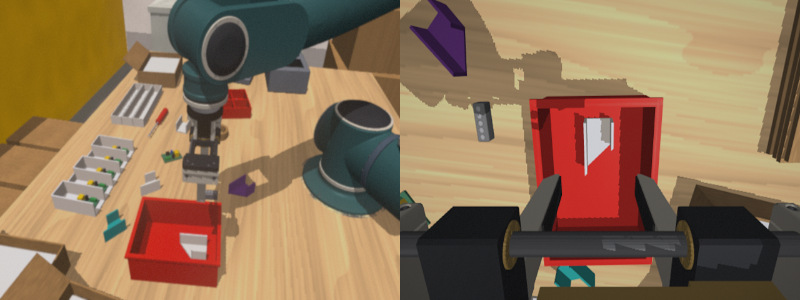

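Offcut_a lies flat in the bin at side (193,245). Next is offcut_b.

```bash
python3 -m crank '[{"hand":-0.5,"dx":-0.02,"dy":-0.024,"dz":0,"rx":0,"ry":0,"rz":0},{"hand":-0.5,"dx":-0.035,"dy":-0.043,"dz":0,"rx":0,"ry":0,"rz":0},{"hand":-0.5,"dx":-0.035,"dy":-0.043,"dz":0,"rx":0,"ry":0,"rz":0},{"hand":-0.5,"dx":-0.035,"dy":-0.043,"dz":0,"rx":0,"ry":0,"rz":0},{"hand":-0.5,"dx":-0.035,"dy":-0.043,"dz":0,"rx":0,"ry":0,"rz":0},{"hand":-0.5,"dx":-0.022,"dy":-0.027,"dz":0,"rx":0,"ry":0,"rz":0},{"hand":-0.5,"dx":0,"dy":0,"dz":0.01,"rx":0,"ry":0,"rz":-0.145},{"hand":-0.5,"dx":0,"dy":0,"dz":0.025,"rx":0,"ry":0,"rz":-0.145},{"hand":-0.5,"dx":0,"dy":0,"dz":0.025,"rx":0,"ry":0,"rz":-0.145},{"hand":-0.5,"dx":0,"dy":0,"dz":0.025,"rx":0,"ry":0,"rz":-0.145},{"hand":-0.5,"dx":0,"dy":0,"dz":0,"rx":0,"ry":0,"rz":0}]';python3 rel.py .6445 .161 .06 129.8
python3 - <<'E'
from h import *
s=bot.snapshot("wrist");cv2.imwrite("pics/w5.png",s["color"][:,:,::-1]); 
print(bot.sense()["ee_rot"].round(3))
for p in [(.6445,.161,.034)]: print(pix(s,p))
E
```

```text
time: 10.8
position: [0.6406, 0.1511, 0.0812]
ee_rot: [[-0.757, -0.653, -0.018], [-0.653, 0.757, 0.001], [0.013, 0.013, -1.0]]
ft_force: [-0.2, 0.3, 0.4]
gripper_width: 0.754
shift tool [-0.0097  0.0047  0.0212]
jaw 130.77 rz 0.0169 t 10.8 j6 -119.9
[[-0.759 -0.651 -0.016]
 [-0.651  0.759  0.002]
 [ 0.011  0.012 -1.   ]]
[321.47927818 229.85622917]
```

View pics/w5.png

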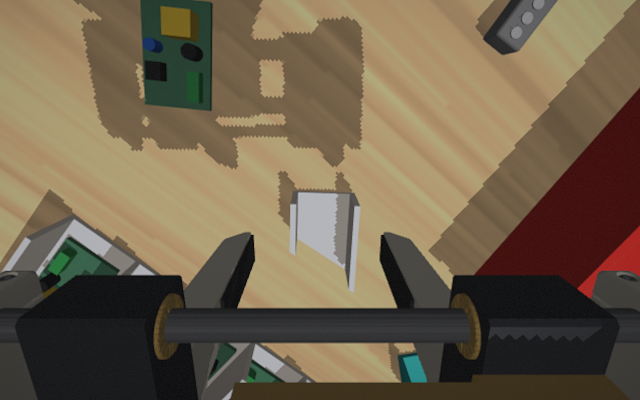

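Offcut_b is aligned between the fingers at (325,235), and the fingers clear the PCB tray.

```bash
python3 -m crank '[{"hand":-0.5,"dx":-0.01,"dy":0.005,"dz":0,"rx":0.012,"ry":-0.011,"rz":0.017},{"hand":-0.5,"dx":0,"dy":0,"dz":0.015,"rx":0,"ry":0,"rz":0},{"hand":-0.5,"dx":0,"dy":0,"dz":0.015,"rx":0,"ry":0,"rz":0},{"hand":-0.5,"dx":0,"dy":0,"dz":0,"rx":0,"ry":0,"rz":0}]';python3 rel.py .6445 .161 .007 129.8
```

```text
time: 11.35
position: [0.6466, 0.1628, 0.0525]
ee_rot: [[-0.774, -0.633, 0.003], [-0.633, 0.774, 0.0], [-0.003, -0.002, -1.0]]
ft_force: [-1.0, -0.7, 0.1]
gripper_width: 0.751
shift tool [0.0029 0.0001 0.0455]
jaw 129.28 rz -0.0091 t 11.35 j6 -117.3
```

```bash
python3 -m crank '[{"hand":-0.5,"dx":0.003,"dy":0,"dz":0.015,"rx":0,"ry":0,"rz":-0.008},{"hand":-0.5,"dx":0,"dy":0,"dz":0.015,"rx":0,"ry":0,"rz":0},{"hand":-0.5,"dx":0,"dy":0,"dz":0.008,"rx":0,"ry":0,"rz":0},{"hand":-0.5,"dx":0,"dy":0,"dz":0,"rx":0,"ry":0,"rz":0}]';python3 rel.py .6445 .161 .007 129.8
```

```text
time: 11.85
position: [0.6441, 0.1604, 0.0115]
ee_rot: [[-0.769, -0.639, 0.003], [-0.639, 0.769, -0.0], [-0.002, -0.002, -1.0]]
ft_force: [0.4, 0.1, -0.4]
gripper_width: 0.75
shift tool [-0.0007  0.0002  0.0045]
jaw 129.73 rz -0.0011 t 11.85 j6 -117.9
```

```bash
python3 -m crank '[{"hand":-0.5,"dx":0,"dy":0,"dz":0.004,"rx":0,"ry":0,"rz":0},{"hand":1,"dx":0,"dy":0,"dz":0,"rx":0,"ry":0,"rz":0},{"hand":1,"dx":0,"dy":0,"dz":0,"rx":0,"ry":0,"rz":0},{"hand":1,"dx":0,"dy":0,"dz":0,"rx":0,"ry":0,"rz":0},{"hand":1,"dx":0,"dy":0,"dz":0,"rx":0,"ry":0,"rz":0},{"hand":1,"dx":0,"dy":0,"dz":-0.03,"rx":0,"ry":0,"rz":0},{"hand":1,"dx":0,"dy":0,"dz":-0.04,"rx":0,"ry":0,"rz":0},{"hand":1,"dx":0,"dy":0,"dz":-0.04,"rx":0,"ry":0,"rz":0},{"hand":1,"dx":0,"dy":0,"dz":-0.04,"rx":0,"ry":0,"rz":0},{"hand":1,"dx":0,"dy":0,"dz":0,"rx":0,"ry":0,"rz":0}]';python3 rel.py .5417 .3755 .165 97.3
python3 - <<'E'
from h import *
a=bot.snapshot("side")["color"][:,:,::-1];b=bot.snapshot("wrist")["color"][:,:,::-1]
cv2.imwrite("pics/g6.png",np.hstack([cv2.resize(a,(400,300)),cv2.resize(b,(400,300))]))
E
```

```text
time: 13.1
position: [0.6436, 0.1604, 0.1628]
ee_rot: [[-0.769, -0.639, 0.004], [-0.639, 0.769, 0.0], [-0.003, -0.002, -1.0]]
ft_force: [0.1, 0.5, -0.4]
gripper_width: 0.515
shift tool [-0.0592  0.2305 -0.0025]
jaw 129.74 rz 0.5661 t 13.1 j6 -117.9
```

View pics/g6.png

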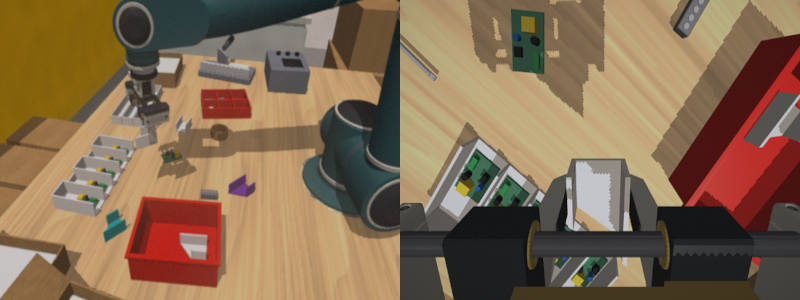

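Offcut_b is held. Next I'll carry it over the bin.

```bash
python3 -m crank '[{"hand":1,"dx":-0.007,"dy":0.025,"dz":-0.005,"rx":0,"ry":0,"rz":0},{"hand":1,"dx":-0.011,"dy":0.043,"dz":-0.005,"rx":0,"ry":0,"rz":0},{"hand":1,"dx":-0.011,"dy":0.043,"dz":0,"rx":0,"ry":0,"rz":0},{"hand":1,"dx":-0.011,"dy":0.043,"dz":0,"rx":0,"ry":0,"rz":0},{"hand":1,"dx":-0.011,"dy":0.043,"dz":0,"rx":0,"ry":0,"rz":0},{"hand":1,"dx":-0.007,"dy":0.03,"dz":0,"rx":0,"ry":0,"rz":0},{"hand":1,"dx":0,"dy":0,"dz":0,"rx":0,"ry":0,"rz":0.14},{"hand":1,"dx":0,"dy":0,"dz":0,"rx":0,"ry":0,"rz":0.14},{"hand":1,"dx":0,"dy":0,"dz":0,"rx":0,"ry":0,"rz":0.14},{"hand":1,"dx":0,"dy":0,"dz":0,"rx":0,"ry":0,"rz":0.14},{"hand":1,"dx":0,"dy":0,"dz":0,"rx":0,"ry":0,"rz":0}]';python3 rel.py .5417 .3755 .018 97.3
python3 - <<'E'
from h import *
print(bot.sense()["ee_rot"].round(3))
E
```

```text
time: 14.58
position: [0.5327, 0.3758, 0.1477]
ee_rot: [[-0.993, -0.117, -0.025], [-0.117, 0.993, -0.013], [0.026, -0.01, -1.0]]
ft_force: [0.7, 0.1, -1.0]
gripper_width: 0.515
shift tool [-0.0123 -0.      0.1294]
jaw 96.74 rz -0.0098 t 14.575 j6 -63.8
[[-0.993 -0.117 -0.025]
 [-0.117  0.993 -0.013]
 [ 0.026 -0.01  -1.   ]]
```

```bash
python3 -m crank '[{"hand":1,"dx":-0.009,"dy":-0.001,"dz":0,"rx":-0.011,"ry":-0.025,"rz":-0.01},{"hand":1,"dx":0,"dy":0,"dz":0.025,"rx":0,"ry":0,"rz":0},{"hand":1,"dx":0,"dy":0,"dz":0.03,"rx":0,"ry":0,"rz":0},{"hand":1,"dx":0,"dy":0,"dz":0.02,"rx":0,"ry":0,"rz":0},{"hand":1,"dx":0,"dy":0,"dz":0,"rx":0,"ry":0,"rz":0}]'
python3 rel.py .5417 .3755 .018 97.3
python3 - <<'E'
from h import *
a=bot.snapshot("side")["color"][:,:,::-1];b=bot.snapshot("wrist")["color"][:,:,::-1]
cv2.imwrite("pics/g7.png",np.hstack([cv2.resize(a,(400,300)),cv2.resize(b,(400,300))]))
E
```

```text
time: 15.2
position: [0.5435, 0.3754, 0.0685]
ee_rot: [[-0.99, -0.141, 0.002], [-0.141, 0.99, 0.002], [-0.002, 0.002, -1.0]]
ft_force: [-0.1, 0.5, -0.7]
gripper_width: 0.514
shift tool [0.0018 0.0003 0.0505]
jaw 98.09 rz 0.0138 t 15.2 j6 -65.7
```

View pics/g7.png

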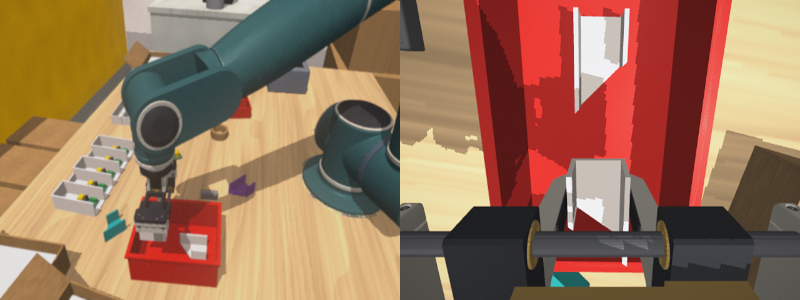

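Offcut_b is over the floor at (597,200), clear of offcut_a at (600,55).

```bash
python3 -m crank '[{"hand":1,"dx":0.003,"dy":0,"dz":0.015,"rx":0,"ry":0,"rz":0.012},{"hand":1,"dx":0,"dy":0,"dz":0.018,"rx":0,"ry":0,"rz":0},{"hand":1,"dx":0,"dy":0,"dz":0.012,"rx":0,"ry":0,"rz":0},{"hand":1,"dx":0,"dy":0,"dz":0,"rx":0,"ry":0,"rz":0}]';python3 rel.py .5417 .3755 .018 97.3
```

```text
time: 15.8
position: [0.5417, 0.3761, 0.0241]
ee_rot: [[-0.992, -0.128, 0.006], [-0.128, 0.992, 0.005], [-0.007, 0.004, -1.0]]
ft_force: [0.9, 0.3, -0.6]
gripper_width: 0.511
shift tool [ 0.0001 -0.0006  0.0061]
jaw 97.36 rz 0.0011 t 15.8 j6 -64.8
```

```bash
python3 -m crank '[{"hand":1,"dx":0,"dy":0,"dz":0.007,"rx":0,"ry":0,"rz":0},{"hand":1,"dx":0,"dy":0,"dz":0,"rx":0,"ry":0,"rz":0},{"hand":-0.4,"dx":0,"dy":0,"dz":0,"rx":0,"ry":0,"rz":0},{"hand":-0.4,"dx":0,"dy":0,"dz":0,"rx":0,"ry":0,"rz":0},{"hand":-0.4,"dx":0,"dy":0,"dz":0,"rx":0,"ry":0,"rz":0},{"hand":-0.4,"dx":0,"dy":0,"dz":-0.04,"rx":0,"ry":0,"rz":0},{"hand":-0.4,"dx":0,"dy":0,"dz":-0.05,"rx":0,"ry":0,"rz":0},{"hand":-0.4,"dx":0,"dy":0,"dz":-0.05,"rx":0,"ry":0,"rz":0},{"hand":-0.4,"dx":0,"dy":0,"dz":-0.05,"rx":0,"ry":0,"rz":0},{"hand":-0.4,"dx":0.03,"dy":-0.05,"dz":-0.03,"rx":0,"ry":0,"rz":0},{"hand":-0.4,"dx":0.03,"dy":-0.05,"dz":0,"rx":0,"ry":0,"rz":0},{"hand":-0.4,"dx":0,"dy":0,"dz":0,"rx":0,"ry":0,"rz":0}]'
python3 - <<'E'
from h import *
a=bot.snapshot("side")["color"][:,:,::-1];b=bot.snapshot("wrist")["color"][:,:,::-1];c=bot.snapshot("scene")["color"][:,:,::-1]
cv2.imwrite("pics/g8.png",np.vstack([cv2.resize(a[60:],(544,289)),np.hstack([cv2.resize(b,(272,170)),cv2.resize(c,(272,170))])]))
print(bot.sense()["time"])
E
```

```text
time: 17.3
position: [0.494, 0.269, 0.2433]
ee_rot: [[-0.992, -0.129, 0.009], [-0.129, 0.992, 0.006], [-0.01, 0.004, -1.0]]
ft_force: [0.4, 0.4, 0.8]
gripper_width: 0.699
17.45
```

View pics/g8.png

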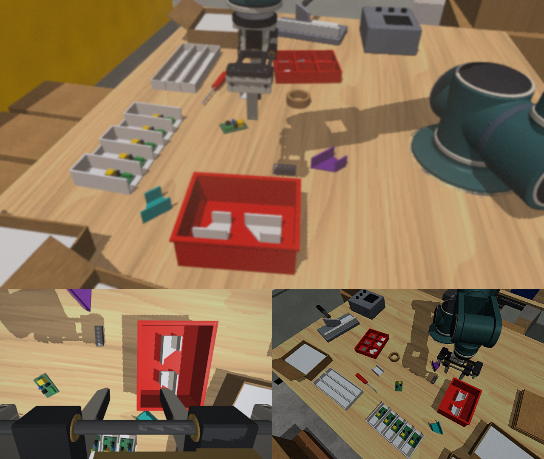

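Both offcuts lie flat in the bin, at (212,230) and (263,228). One last crop will check that the remaining white piece is the square one.

```bash
python3 - <<'E'
from h import *
s=bot.snapshot("scene");p=pix(s,(.63,-.171,.01));u,v=p.astype(int);print(p)
cv2.imwrite("pics/sq.png",cv2.resize(s["color"][v-40:v+40,u-50:u+50,::-1],(600,480),interpolation=cv2.INTER_CUBIC))
E
```

```text
[247.43523909 195.62385879]
```

View pics/sq.png

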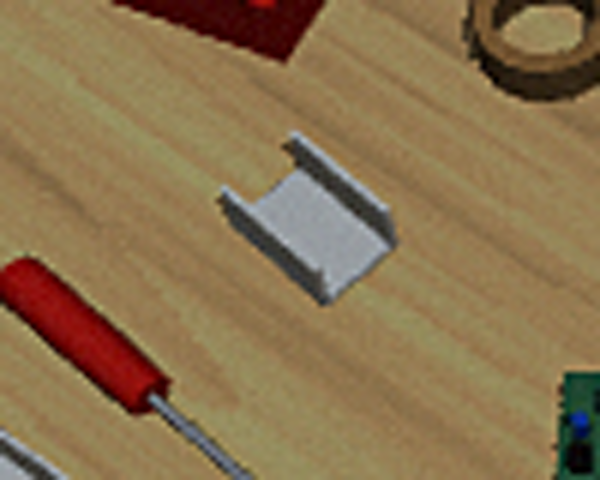

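The crop shows the square-cut piece at (310,220), where it was before.

```bash
python3 -c "
from rig import bot
print(bot.finish_job())"
```

```text
the job is handed in; nothing more can be done
None
```

I put both slanted white offcuts, a first and then b, into the deep red scrap bin and handed the job in at about 17.5 s of the 54 s allowed.

- **Final check:** the last pictures show both offcuts lying flat on the bin floor, separate and below the rim. The gripper was open and clear of everything.
- **Left alone:** the square-cut white piece is still where it was first seen. The turquoise and purple look-alikes were not touched.
- **Mended on the way:** the first grip on offcut_a closed about 12 mm too high, so I reopened, lowered and gripped again before lifting.
- **Forces:** every wrist force I read stayed below about 2 N. I only read it at the end of each move, so I did not see any peaks in between.

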